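# Work the stuck locating block out of the drilling fixture

### The arm

A 6-joint arm with a two-finger parallel gripper is mounted at the origin on the work surface. World frame = base frame: x ahead of the robot, y to its left, z up, the work surface at z = 0. Lengths are in mm, angles in rad, forces in N, time in s.
With the tool pointing down it reaches from about 400 to 925 mm from the base axis. Payload 12.5 kg.
Tool frame: the origin (TCP) lies at the very end of the fingers, on their centre line; the grasp point (between the pads) lies 19 mm behind it; z points along the fingers, y is the line along which they close (so a half turn about z gives the same grasp; the last joint's range is limited). The gripper opens to 95 mm and grips with 3 to 60 N. Pads are 20 mm wide; open, the fingers measure 119 mm over their backs; the gripper's body (75 mm by 180 mm) begins 59 mm behind the grasp point.
Start: joints at [1.105, 0.491, 1.559, -0, 1.092, -0.106], TCP at [220.039, 585.004, 214.661] pointing down, gripper open.
Joint ranges: [-3.1, 3.1], [-0.84, 2.19], [0.05, 2.79], [-1.13, 4.28], [0.06, 2.93], [-2.69, 2.69]. Speed limits (rad/s): [2.22, 2.22, 2.79, 3.14, 3.14, 3.14].

### API

Orientations are given as [roll, pitch, yaw] about the fixed x, y, z axes, in that order (R = Rz(yaw) Ry(pitch) Rx(roll)).
In Python, from cell import * gives the robot as it stands.
- The arm moves only by the tool step_arm, never from a script. Its argument "plan" is a list of rows, each an object of numbers: "x", "y", "z": the shift along the tool's x, y, z in units of 25 mm (1.0 is 25 mm); "rx", "ry", "rz": the turn, a rotation vector about the tool's x, y, z in units of 0.1 rad (1.0 is 0.1 rad). In form: [{"x": .., "y": .., "z": .., "rx": .., "ry": .., "rz": ..}, ...]. A call has exactly 10 rows; each row shifts and turns the commanded pose from where the row before left it, along the tool's axes as they then stand; what a row does not reach is not made up. A row lasts 1/12 s, in which the tool goes at most 41.7 mm and 7.16 degrees, less where a joint would pass 70% of its speed; a pose out of reach is approached as far as the arm can. A call with a number of a shift or a turn outside -1 to 1 is refused whole. A call with a gripper value outside its range is refused whole. "jaw" is the closure, from -1 (fully open) to 1 (shut), so that 0 is half open, set as the call begins (left out, the last holds). The fingers move at their own pace and stop on an object; the grip force is fixed at half the most. Time passes only in rows, so rows that do not move let the fingers close, or fill a call up. It gives the time, the measured TCP pose, the force, the opening and the grip force at its end, in the units of the state.
- state(): the state, without advancing time (a new reading comes with each control period).
- read_camera(name): name is "scene" or "top" or "wrist"; returns a dict with "image" (420x560x3 uint8, red, green, blue), "depth" (420x560 float32, mm along the optical axis (not along the pixel's ray), 0 where there is no reading), "vfov" (degrees; the focal length in pixels is half the picture's height over the tangent of half this angle, whatever the lens; pixels are square), "cx", "cy" (the principal point, pixels), "R" (3x3) and "t" (3): a world point X has camera coordinates R X + t. Camera axes: x right, y down, z forward; pixel columns grow to the right and rows downward; lengths in mm; the calibration is good to about 2 mm. A picture is of the moment at which its call begins.
- job_done(): hands the job in; it is judged then, once.
The state is a dict: "t": time; "joints": joint angles; "qvel": joint speeds; "tau": joint torques, N m; "eef_pos": TCP position; "tcp_rot": TCP orientation; "ft_force": force on the tool from outside, world axes, zero at the start; "moment": the same for the moment, N m; "opening": opening from 0.0 (shut) to 1.0 (fully open); "grip_force": force on a finger pad.
Only numpy, scipy, OpenCV 4.12 (cv2) and the standard library are available. Lean on these libraries where they do the work, as an engineer would, in place of code of your own. Each camera call takes 0.05 s, during which the arm holds its last target. There are 200 camera calls.

### The job

The blue-headed locating block is stuck between the brass cheeks of the loose drilling fixture, and a plain pull would only lift the fixture with it: grip the block's head and rock it side to side, towards the steel stop at one end of its pocket and then the other, many times, easing it up a little with each swing until it comes free. Keep the fixture flat on the bench and roughly where it is, and leave the glue bottle, the brass bushing and the tin alone. Finish while still holding the block, upright and still, one or two centimetres clear above its pocket.

Things in the scene. Friction and masses are not known exactly. Their poses are not given: they have to be found in the camera images.
- block: Locating block, 70 mm tall, 0.2 to 0.33 kg. Origin: centre of its underside; z up to its head. Lower 30 mm bare aluminium, 34 (x) by 30 mm (y), its y faces squeezed by the cheeks. At first fully down in the pocket, underside 12 mm above the bench, axes parallel to the fixture's. It rocks about its y axis (head towards +x, then -x); it cannot be rocked about x. It leaves the cheeks after rising 18 mm.
- head (a point): Centre of the block's blue head, 50 mm above its underside; the head, 30 (x) by 28 mm (y), from 30 to 70 mm above the underside, is to be gripped, either way.
- fixture: Loose fixture, 2.2 kg, flat on the bench, not fastened. Origin: centre of its underside; z up. Dark steel plate 200 (x) by 150 (y) by 12 mm. In its middle the pocket: steel stops at its +x and -x ends, each 4 mm from the block; brass sprung cheeks on its +y and -y sides, steel walls behind them. All this ends 32 mm above the bench, within 35 mm (x) and 51 mm (y) of the middle.
- pivot (a point): Middle between the two brass cheeks (22 mm wide, 14 to 30 mm above the bench), 22 mm above the bench: lean the block about this point, about 0.1 rad each way, rising about 1 mm in each swing (it does not rise with the block). Each cheek presses with about 30 N: a straight pull needs 30 to 42 N, more than the fixture weighs; while the block swings, far less.
- pocket (a point): Middle of the mouth of the fixture's pocket, 32 mm above the bench; 20 mm above the floor of the pocket on which the block sits.
- glue: Bystander: closed yellow glue bottle with red cap, 48 mm in diameter, 100 mm tall, standing beside the fixture. Origin: centre of its underside.
- bushing: Bystander: brass bushing (short tube) 40 mm in diameter, 28 mm tall, standing beside the fixture. Origin: centre of its underside.
- tin: Bystander: open steel tin, 72 mm across, 55 mm tall, standing beside the fixture. Origin: centre of its underside.
Not all that is in view belongs to the job. There is more than one size of the fixture; the job needs the largest.

How it is judged (in metres and radians):
On the way, in this order (a step that is already met when the one before it is completed fails the run):
1. the block, still in its pocket, is leaned at least 2 degrees one way (head towards its +x end) (angle between block's own x axis and vertical above 1.606 rad and z of block in the frame of fixture below 0.028 m), for 0.05 s.
2. and then at least 2 degrees the other way (head towards -x), still in its pocket (angle between block's own x axis and vertical below 1.536 rad and z of block in the frame of fixture below 0.03 m), for 0.05 s.
At the end, for the whole second after the job is handed in: The fingers hold the block still (under 20 mm/s), upright within 0.2 rad, its underside 3 to 45 mm above the mouth of the pocket and within 30 mm sideways of its middle, touching nothing of the fixture; the fixture lies flat on the bench, within 40 mm of where it was (z of block in the frame of pocket between 0.003 and 0.045 m and horizontal distance between block and pocket below 0.03 m and angle between block's own z axis and vertical below 0.2 rad and linear speed of block below 0.02 m/s and contact force between block and the fingers above 1 N and contact force between block and fixture below 0.1 N and height (world z) of fixture below 0.003 m and angle between fixture's own z axis and vertical below 0.03 rad and distance of fixture from where it was at the start of the episode below 0.04 m); the arm keeps its last pose, push and grip.
It fails at once if the fixture is lifted by more than 6 mm or tipped by more than 0.08 rad (height (world z) of fixture above 0.006 m or angle between fixture's own z axis and vertical above 0.08 rad).
It fails at once if the fixture is shifted by more than 40 mm (distance of fixture from where it was at the start of the episode above 0.04 m).
It fails at once if a bystander is moved by more than 20 mm (distance of any of glue, bushing, tin from where it was at the start of the episode above 0.02 m).
It also fails if it takes over 72 s, if anything falls off the work surface, if the arm or the gripper's body presses on something with over 40 N, if the wrist force passes 120 N, or if a joint passes its speed limit or range.

## Working session

There is one attempt and no reset: what is moved stays moved. The work goes in short steps, Python scripts to look and compute and a tool call to move; the robot and the scene stay as the last step left them, time stands still between calls to the robot, and variables do not carry over. Pictures are saved under pics/ and viewed, at most 10 in all, crops included, and the job is handed in when it is done.

Besides the shell and the picture viewer there is one more tool, called after "Request:" by a JSON object that holds its "method" and its "body". step_arm: Moves the arm, as the interface text tells. Shifts and turns lie within -1 to 1; 1 stands for 25 mm of shift or 0.1 rad of turn. Its arguments: {"type":"object","properties":{"plan":{"type":"array","items":{"type":"object","properties":{"x":{"type":"number"},"y":{"type":"number"},"z":{"type":"number"},"rx":{"type":"number"},"ry":{"type":"number"},"rz":{"type":"number"}}}},"jaw":{"type":"number"}},"required":["plan"]}

```bash
mkdir -p pics
cat > h.py <<'E'
from cell import *
import numpy as np, cv2
def cam(n):
    c=read_camera(n); h=c["image"].shape[0]
    c["f"]=h/2/np.tan(np.radians(c["vfov"])/2); return c
def world(c,u,v,d=None):
    d=c["depth"][int(v),int(u)] if d is None else d
    p=np.array([(u-c["cx"])/c["f"]*d,(v-c["cy"])/c["f"]*d,d])
    return np.array(c["R"]).T@(p-np.array(c["t"]))
def cloud(c):
    v,u=np.mgrid[:c["depth"].shape[0],:c["depth"].shape[1]]; d=c["depth"]
    P=np.stack([(u-c["cx"])/c["f"]*d,(v-c["cy"])/c["f"]*d,d],-1)
    return (P-np.array(c["t"]))@np.array(c["R"])
def save(c,name): cv2.imwrite("pics/"+name,c["image"][:,:,::-1])
E
python3 - <<'E'
from h import *
ims=[]
for n in ["top","scene"]:
    c=cam(n); save(c,n+".png")
    P=cloud(c); hsv=cv2.cvtColor(c["image"],cv2.COLOR_RGB2HSV)
    m=((hsv[...,0]>95)&(hsv[...,0]<130)&(hsv[...,1]>110)&(hsv[...,2]>40)).astype(np.uint8)
    k,l,s,ce=cv2.connectedComponentsWithStats(m)
    for i in range(1,k):
        if s[i,4]>40: q=P[(l==i)&(c["depth"]>0)]; print(n,s[i],ce[i].round(),np.median(q,0).round(),q.max(0).round())
print(state())
E
```

```text
top [261 185  13  14 109] [267. 192.] [567. 123.  82.] [585. 138.  88.]
scene [302 207  17  22 183] [311. 217.] [576. 124.  82.] [590. 147.  88.]
{'t': 0.1, 'joints': array([ 1.10537623e+00,  4.91500563e-01,  1.55939166e+00,  1.82674733e-07,
        1.09166735e+00, -1.05609021e-01]), 'qvel': array([-0.00141022, -0.00154372, -0.00305052,  0.00122339, -0.00180407,
       -0.00133893]), 'tau': array([ 2.32203842e-03, -6.13614750e+01, -2.58605057e+01,  6.94086612e-02,
        4.69570002e-02, -4.58643478e-05]), 'eef_pos': array([219.95120315, 584.79665961, 214.11829312]), 'tcp_rot': array([-3.14063114e+00, -1.02087053e-04,  2.78178144e+00]), 'ft_force': array([-0.5210958 ,  0.20482495, -0.39680762]), 'moment': array([ 0.0072324 , -0.00369617, -0.03671725]), 'grip_force': 0.0, 'opening': 1.0025897430895319}
```

View pics/top.png

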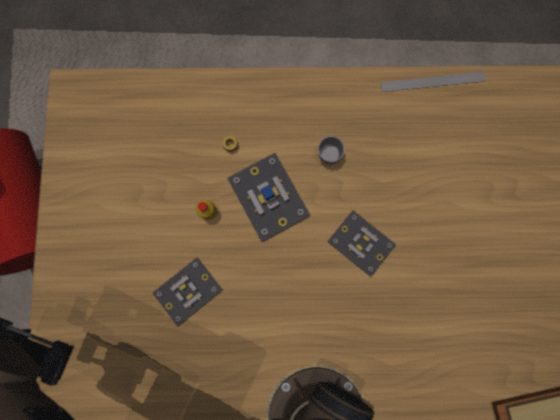

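View pics/scene.png

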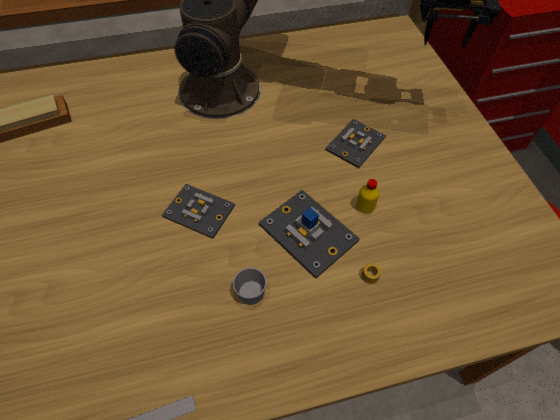

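The top view shows the large fixture around (268,197) with the blue head at (267,192), the glue at (205,209), the bushing at (231,144) and the tin at (331,151). The scene view agrees, with the head at (311,217). The fixture's long axis is at a yaw of about 0.53 rad. I'm moving above it now.

Request:
{"method": "step_arm", "body": {"plan": [{"x": -0.97, "y": -0.62}, {"x": -0.97, "y": -0.62}, {"x": -0.97, "y": -0.62}, {"x": -0.97, "y": -0.62}, {"x": -0.97, "y": -0.62}, {"x": -0.97, "y": -0.62}, {"x": -0.97, "y": -0.62}, {"x": -0.97, "y": -0.62}, {"x": -0.97, "y": -0.62}, {"x": -0.97, "y": -0.62}], "jaw": -1}}

```text
schema error: expected keys x, y, z, rx, ry, rz
```

Request:
{"method": "step_arm", "body": {"plan": [{"x": -0.97, "y": -0.62}, {"x": -0.97, "y": -0.62}, {"x": -0.97, "y": -0.62}, {"x": -0.97, "y": -0.62}, {"x": -0.97, "y": -0.62}, {"x": -0.97, "y": -0.62}, {"x": -0.97, "y": -0.62}, {"x": -0.97, "y": -0.62}, {"x": -0.97, "y": -0.62}, {"x": -0.97, "y": -0.62}]}}

```text
schema error: expected keys x, y, z, rx, ry, rz
```

Request:
{"method": "step_arm", "body": {"plan": [{"rz": 1}, {"rz": 1}, {"rz": 1}, {"rz": 1}, {"rz": 1}, {"rz": 1}, {"rz": 0.7}, {}, {}, {}]}}

```text
schema error: expected keys x, y, z, rx, ry, rz
```

Run:
```python
from h import *
c=cam("wrist"); save(c,"w1.png"); P=cloud(c)
s=state(); print(s["eef_pos"],s["tcp_rot"],s["ft_force"])
hsv=cv2.cvtColor(c["image"],cv2.COLOR_RGB2HSV)
m=((hsv[...,0]>95)&(hsv[...,0]<130)&(hsv[...,1]>110)&(hsv[...,2]>40)).astype(np.uint8)
k,l,st,ce=cv2.connectedComponentsWithStats(m); i=1+st[1:,4].argmax()
q=P[(l==i)&(c["depth"]>0)]; zt=np.percentile(q[:,2],90); t=q[abs(q[:,2]-zt)<4]
print(st[i],ce[i],"ztop",zt,len(t),"bbox centre",cv2.minAreaRect(t[:,:2].astype(np.float32)))
pl=P[(abs(P[...,2]-12)<4)&(c["depth"]>0)&(np.hypot(P[...,0]-567,P[...,1]-122)<150)]
print("plate",len(pl),cv2.minAreaRect(pl[:,:2].astype(np.float32)),np.median(pl[:,2]))
pl=P[(abs(P[...,2]-32)<5)&(c["depth"]>0)&(np.hypot(P[...,0]-567,P[...,1]-122)<70)]
print("walls",len(pl),cv2.minAreaRect(pl[:,:2].astype(np.float32)),np.median(pl[:,2]))
```

```text
[219.95117034 584.83820205 214.22727203] [-3.14082141e+00 -7.44235047e-05  2.78181875e+00] [-0.39664773 -0.26524884 -0.1056985 ]Traceback (most recent call last):
  File "<stdin>", line 6, in <module>
ValueError: attempt to get argmax of an empty sequence
```

View pics/w1.png

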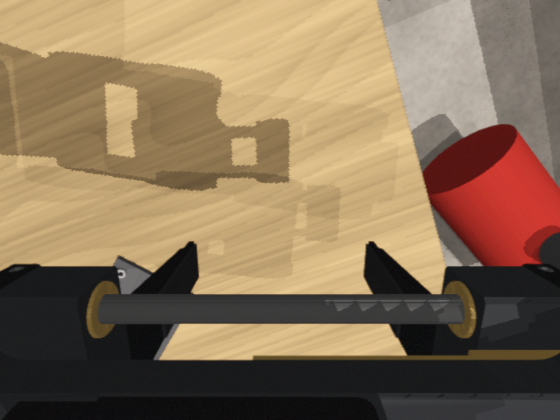

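The calls were refused because every key is required, so the arm has not moved. The wrist picture shows only bare bench, with the fingers at (190,270) and (375,270). I'll resend the moves with all the keys.

Request:
{"method": "step_arm", "body": {"plan": [{"x": -0.97, "y": -0.62, "z": 0, "rx": 0, "ry": 0, "rz": 0}, {"x": -0.97, "y": -0.62, "z": 0, "rx": 0, "ry": 0, "rz": 0}, {"x": -0.97, "y": -0.62, "z": 0, "rx": 0, "ry": 0, "rz": 0}, {"x": -0.97, "y": -0.62, "z": 0, "rx": 0, "ry": 0, "rz": 0}, {"x": -0.97, "y": -0.62, "z": 0, "rx": 0, "ry": 0, "rz": 0}, {"x": -0.97, "y": -0.62, "z": 0, "rx": 0, "ry": 0, "rz": 0}, {"x": -0.97, "y": -0.62, "z": 0, "rx": 0, "ry": 0, "rz": 0}, {"x": -0.97, "y": -0.62, "z": 0, "rx": 0, "ry": 0, "rz": 0}, {"x": -0.97, "y": -0.62, "z": 0, "rx": 0, "ry": 0, "rz": 0}, {"x": -0.97, "y": -0.62, "z": 0, "rx": 0, "ry": 0, "rz": 0}], "jaw": -1}}

```text
t: 0.98
eef_pos: [393.0, 353.3, 214.6]
tcp_rot: [-3.142, -0.0, 2.782]
ft_force: [0.0, 0.7, -0.0]
opening: 1.001
grip_force: 0.0
```

Request:
{"method": "step_arm", "body": {"plan": [{"x": -0.97, "y": -0.62, "z": 0, "rx": 0, "ry": 0, "rz": 0}, {"x": -0.97, "y": -0.62, "z": 0, "rx": 0, "ry": 0, "rz": 0}, {"x": -0.97, "y": -0.62, "z": 0, "rx": 0, "ry": 0, "rz": 0}, {"x": -0.97, "y": -0.62, "z": 0, "rx": 0, "ry": 0, "rz": 0}, {"x": -0.97, "y": -0.62, "z": 0, "rx": 0, "ry": 0, "rz": 0}, {"x": -0.97, "y": -0.62, "z": 0, "rx": 0, "ry": 0, "rz": 0}, {"x": -0.97, "y": -0.62, "z": 0, "rx": 0, "ry": 0, "rz": 0}, {"x": -0.97, "y": -0.62, "z": 0, "rx": 0, "ry": 0, "rz": 0}, {"x": -0.97, "y": -0.62, "z": 0, "rx": 0, "ry": 0, "rz": 0}, {"x": -0.97, "y": -0.62, "z": 0, "rx": 0, "ry": 0, "rz": 0}]}}

```text
t: 1.82
eef_pos: [565.4, 122.8, 214.5]
tcp_rot: [-3.142, -0.0, 2.782]
ft_force: [0.6, -0.2, -0.2]
opening: 0.997
grip_force: 0.0
```

Request:
{"method": "step_arm", "body": {"plan": [{"x": 0, "y": 0, "z": 0, "rx": 0, "ry": 0, "rz": 1}, {"x": 0, "y": 0, "z": 0, "rx": 0, "ry": 0, "rz": 1}, {"x": 0, "y": 0, "z": 0, "rx": 0, "ry": 0, "rz": 1}, {"x": 0, "y": 0, "z": 0, "rx": 0, "ry": 0, "rz": 1}, {"x": 0, "y": 0, "z": 0, "rx": 0, "ry": 0, "rz": 1}, {"x": 0, "y": 0, "z": 0, "rx": 0, "ry": 0, "rz": 1}, {"x": 0, "y": 0, "z": 0, "rx": 0, "ry": 0, "rz": 0.7}, {"x": 0, "y": 0, "z": 0, "rx": 0, "ry": 0, "rz": 0}, {"x": 0, "y": 0, "z": 0, "rx": 0, "ry": 0, "rz": 0}, {"x": 0, "y": 0, "z": 0, "rx": 0, "ry": 0, "rz": 0}]}}

```text
t: 2.65
eef_pos: [564.8, 124.1, 214.5]
tcp_rot: [-3.141, -0.0, 2.114]
ft_force: [0.3, 0.3, -0.5]
opening: 0.997
grip_force: 0.0
```

```bash
cat > look.py <<'E'
from h import *
import sys
c=cam("wrist"); save(c,sys.argv[1]); P=cloud(c)
s=state(); print(s["eef_pos"],s["tcp_rot"],s["ft_force"],s["joints"].round(2))
hsv=cv2.cvtColor(c["image"],cv2.COLOR_RGB2HSV)
m=((hsv[...,0]>95)&(hsv[...,0]<130)&(hsv[...,1]>110)&(hsv[...,2]>40)).astype(np.uint8)
k,l,st,ce=cv2.connectedComponentsWithStats(m); i=1+st[1:,4].argmax()
q=P[(l==i)&(c["depth"]>0)]; zt=np.percentile(q[:,2],90); t=q[abs(q[:,2]-zt)<4]
print(st[i],ce[i],"ztop",zt,len(t),"head",cv2.minAreaRect(t[:,:2].astype(np.float32)))
for n,z,r in [("plate",12,150),("walls",32,70)]:
    pl=P[(abs(P[...,2]-z)<4)&(c["depth"]>0)&(np.hypot(P[...,0]-567,P[...,1]-122)<r)]
    print(n,len(pl),cv2.minAreaRect(pl[:,:2].astype(np.float32)),np.median(pl[:,2]))
E
python3 look.py w2.png
```

```text
[564.78729891 124.08004639 214.55036581] [-3.14147004e+00 -1.45929877e-04  2.11382188e+00] [-0.02530937 -0.58369309  0.03979739] [ 0.1   0.42  1.68  0.    1.04 -0.44]
[269 188  31  34 967] [283.90692865 204.72492244] ztop 84.0034645872895 809 head ((568.338134765625, 122.88980102539062), (28.63222312927246, 27.689586639404297), 27.295366287231445)
plate 16104 ((550.9434204101562, 154.45675659179688), (200.468994140625, 223.17579650878906), 28.23480987548828) 13.172147411107263
walls 2516 ((568.417236328125, 121.82270812988281), (69.90544128417969, 99.98197937011719), 28.233951568603516) 32.960054930340036
```

View pics/w2.png

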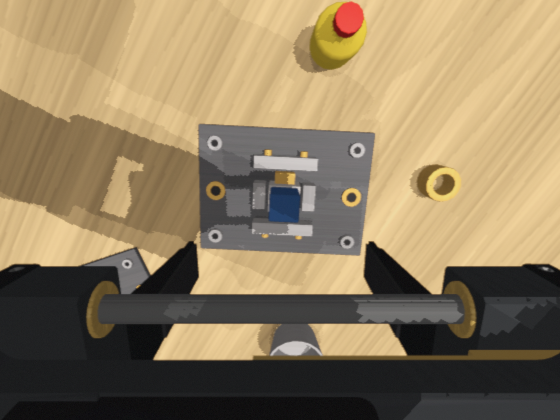

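The wrist view shows the head at (284,205), in line with the fingers' closing direction, which runs along the fixture's long axis with the stops left and right. The fixture's yaw is 0.493, its centre is at (568.4,122.3), and the head top is at about 83. I'm descending.

Request:
{"method": "step_arm", "body": {"plan": [{"x": -0.13, "y": 0.1, "z": 0.3, "rx": 0, "ry": 0, "rz": 0.5}, {"x": 0, "y": 0, "z": 0.7, "rx": 0, "ry": 0, "rz": 0}, {"x": 0, "y": 0, "z": 0.8, "rx": 0, "ry": 0, "rz": 0}, {"x": 0, "y": 0, "z": 0.8, "rx": 0, "ry": 0, "rz": 0}, {"x": 0, "y": 0, "z": 0.8, "rx": 0, "ry": 0, "rz": 0}, {"x": 0, "y": 0, "z": 0.8, "rx": 0, "ry": 0, "rz": 0}, {"x": 0, "y": 0, "z": 0.8, "rx": 0, "ry": 0, "rz": 0}, {"x": 0, "y": 0, "z": 0.8, "rx": 0, "ry": 0, "rz": 0}, {"x": 0, "y": 0, "z": 0.6, "rx": 0, "ry": 0, "rz": 0}, {"x": 0, "y": 0, "z": 0.34, "rx": 0, "ry": 0, "rz": 0}]}}

```text
t: 3.53
eef_pos: [568.0, 122.5, 44.4]
tcp_rot: [-3.14, -0.001, 2.063]
ft_force: [-0.1, 0.4, -0.8]
opening: 1.0
grip_force: 0.0
```

Request:
{"method": "step_arm", "body": {"plan": [{"x": 0, "y": 0, "z": 0, "rx": 0, "ry": 0, "rz": 0}, {"x": 0, "y": 0, "z": 0, "rx": 0, "ry": 0, "rz": 0}, {"x": 0, "y": 0, "z": 0, "rx": 0, "ry": 0, "rz": 0}, {"x": 0, "y": 0, "z": 0, "rx": 0, "ry": 0, "rz": 0}, {"x": 0, "y": 0, "z": 0, "rx": 0, "ry": 0, "rz": 0}, {"x": 0, "y": 0, "z": 0, "rx": 0, "ry": 0, "rz": 0}, {"x": 0, "y": 0, "z": 0, "rx": 0, "ry": 0, "rz": 0}, {"x": 0, "y": 0, "z": 0, "rx": 0, "ry": 0, "rz": 0}, {"x": 0, "y": 0, "z": 0, "rx": 0, "ry": 0, "rz": 0}, {"x": 0, "y": 0, "z": 0, "rx": 0, "ry": 0, "rz": 0}], "jaw": 1}}

```text
t: 4.37
eef_pos: [568.7, 122.6, 46.2]
tcp_rot: [3.142, -0.0, 2.062]
ft_force: [0.4, 0.8, -0.2]
opening: 0.354
grip_force: 0.0
```

```bash
python3 look.py w3.png
```

```text
[568.98626991 122.68336261  46.24187573] [3.14069599e+00 1.88813922e-04 2.06172005e+00] [10.28883494  6.99185965 -3.62807869] [ 0.1   0.65  1.82  0.    0.68 -0.39]
[ 249  239   66   55 3344] [281.87350478 267.17194976] ztop 83.58880732379227 1917 head ((565.0183715820312, 128.77069091796875), (29.75249671936035, 15.173174858093262), 27.821670532226562)
plate 33242 ((560.954345703125, 142.83518981933594), (218.74314880371094, 191.08026123046875), 57.268428802490234) 13.170932180057953
walls 5045 ((563.5887451171875, 131.36257934570312), (70.24665832519531, 81.4710693359375), 28.304054260253906) 32.89242118997176
```

View pics/w3.png

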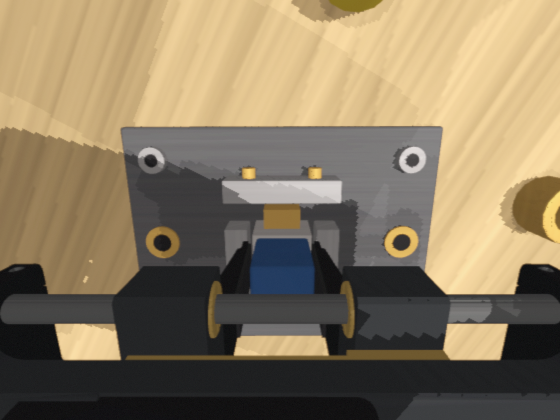

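The fingers are closing on the head at (282,267), centred between the stops. I'll let the grip settle, then make the first lean.

Request:
{"method": "step_arm", "body": {"plan": [{"x": 0, "y": 0, "z": 0, "rx": 0, "ry": 0, "rz": 0}, {"x": 0, "y": 0, "z": 0, "rx": 0, "ry": 0, "rz": 0}, {"x": 0, "y": 0, "z": 0, "rx": 0, "ry": 0, "rz": 0}, {"x": 0, "y": 0, "z": 0, "rx": 0, "ry": 0, "rz": 0}, {"x": 0, "y": 0, "z": 0, "rx": 0, "ry": 0, "rz": 0}, {"x": 0, "y": 0, "z": 0, "rx": 0, "ry": 0, "rz": 0}, {"x": 0, "y": 0.032, "z": -0.02, "rx": 0.33, "ry": 0, "rz": 0}, {"x": 0, "y": 0.032, "z": -0.02, "rx": 0.33, "ry": 0, "rz": 0}, {"x": 0, "y": 0.032, "z": -0.02, "rx": 0.34, "ry": 0, "rz": 0}, {"x": 0, "y": 0, "z": 0, "rx": 0, "ry": 0, "rz": 0}]}}

```text
t: 5.25
eef_pos: [571.2, 124.0, 47.4]
tcp_rot: [-3.04, 0.0, 2.062]
ft_force: [2.2, -0.5, 3.0]
opening: 0.316
grip_force: 30.0
```

Run:
```python
from h import *
s=state(); print(s["eef_pos"],s["tcp_rot"],s["ft_force"],s["moment"],s["grip_force"],s["opening"])
```

```text
[571.21884368 123.95452075  47.43425758] [-3.04021690e+00  7.02005495e-05  2.06208403e+00] [ 2.23413826 -0.46001796  2.95693137] [ 0.02231741 -0.64194355  0.04396681] 29.99283492565155 0.3157189874835421
```

Request:
{"method": "step_arm", "body": {"plan": [{"x": 0, "y": -0.05, "z": -0.012, "rx": -0.5, "ry": 0, "rz": 0}, {"x": 0, "y": -0.05, "z": -0.012, "rx": -0.5, "ry": 0, "rz": 0}, {"x": 0, "y": -0.05, "z": -0.012, "rx": -0.5, "ry": 0, "rz": 0}, {"x": 0, "y": -0.05, "z": -0.012, "rx": -0.5, "ry": 0, "rz": 0}, {"x": 0, "y": 0, "z": 0, "rx": 0, "ry": 0, "rz": 0}, {"x": 0, "y": 0.052, "z": -0.012, "rx": 0.5, "ry": 0, "rz": 0}, {"x": 0, "y": 0.052, "z": -0.012, "rx": 0.5, "ry": 0, "rz": 0}, {"x": 0, "y": 0.052, "z": -0.012, "rx": 0.5, "ry": 0, "rz": 0}, {"x": 0, "y": 0.052, "z": -0.012, "rx": 0.5, "ry": 0, "rz": 0}, {"x": 0, "y": 0, "z": 0, "rx": 0, "ry": 0, "rz": 0}]}}

```text
t: 6.08
eef_pos: [569.5, 123.5, 49.2]
tcp_rot: [-3.034, -0.001, 2.062]
ft_force: [-5.3, -2.8, -0.2]
opening: 0.314
grip_force: 30.0
```

```bash
python3 look.py w4.png
python3 - <<'E'
from h import *
s=state(); print(s["moment"])
E
```

```text
[569.42445988 123.54850175  49.26620595] [-3.03713739e+00 -1.18707229e-03  2.06226725e+00] [-2.73628859 -1.07741511 -6.38614979] [ 0.12  0.67  1.74 -0.05  0.82 -0.34]
[ 248  239   66   55 3360] [280.75744048 267.06458333] ztop 86.89168188577551 1891 head ((568.7318725585938, 131.2074432373047), (29.905305862426758, 14.765600204467773), 28.658849716186523)
plate 32312 ((558.21533203125, 141.302001953125), (220.882080078125, 189.16627502441406), 56.80263137817383) 13.179977374307214
walls 5023 ((558.0822143554688, 137.3118438720703), (70.0077896118164, 64.91117095947266), 28.148548126220703) 32.924608869453095
[-0.44075121  0.54021283 -0.0185515 ]
```

View pics/w4.png

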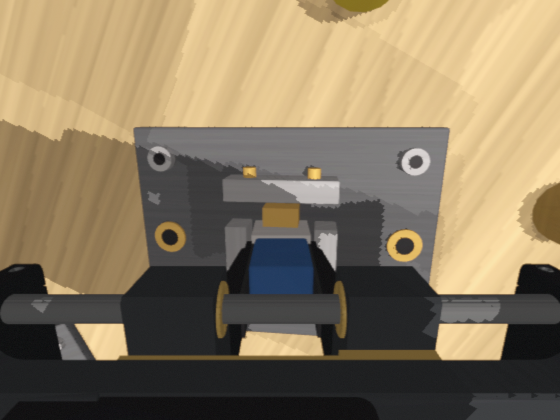

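The block follows the gripper: its head (at (281,267)) has risen about 3 mm, and the plate is still flat. I'll keep rocking.

Request:
{"method": "step_arm", "body": {"plan": [{"x": 0, "y": -0.054, "z": -0.012, "rx": -0.5, "ry": 0, "rz": 0}, {"x": 0, "y": -0.054, "z": -0.012, "rx": -0.5, "ry": 0, "rz": 0}, {"x": 0, "y": -0.054, "z": -0.012, "rx": -0.5, "ry": 0, "rz": 0}, {"x": 0, "y": -0.054, "z": -0.012, "rx": -0.5, "ry": 0, "rz": 0}, {"x": 0, "y": 0, "z": 0, "rx": 0, "ry": 0, "rz": 0}, {"x": 0, "y": 0, "z": 0, "rx": 0, "ry": 0, "rz": 0}, {"x": 0, "y": 0, "z": 0, "rx": 0, "ry": 0, "rz": 0}, {"x": 0, "y": 0, "z": 0, "rx": 0, "ry": 0, "rz": 0}, {"x": 0, "y": 0, "z": 0, "rx": 0, "ry": 0, "rz": 0}, {"x": 0, "y": 0, "z": 0, "rx": 0, "ry": 0, "rz": 0}]}}

```text
t: 6.97
eef_pos: [566.0, 121.5, 50.8]
tcp_rot: [3.043, -0.001, 2.062]
ft_force: [0.6, -0.2, -26.1]
opening: 0.316
grip_force: 30.0
```

```bash
python3 look.py w5.png
python3 - <<'E'
from h import *
s=state(); print(s["moment"])
E
```

```text
[566.03317676 121.48335169  50.8819335 ] [ 3.04287455e+00 -5.78312973e-04  2.06197764e+00] [  0.20606505  -0.48536182 -25.02954473] [ 0.08  0.61  1.89  0.08  0.55 -0.48]
[ 248  239   66   55 3368] [280.74049881 267.03652019] ztop 88.34233671957728 1910 head ((559.1019897460938, 126.11026000976562), (30.18378448486328, 14.962186813354492), 28.045108795166016)
plate 31960 ((558.6693725585938, 141.8377685546875), (222.47984313964844, 191.39517211914062), 58.23158264160156) 13.397002706422693
walls 5030 ((559.111328125, 138.56326293945312), (70.16443634033203, 65.56696319580078), 27.84866714477539) 33.14183859066381
[-0.29035469  0.52924971 -0.02255338]
```

The pull reached 26 N while holding still, which is about the fixture's weight. I'll swing continuously with no holds and rise less per swing.

Request:
{"method": "step_arm", "body": {"plan": [{"x": 0, "y": 0.06, "z": 0.005, "rx": 0.5, "ry": 0, "rz": 0}, {"x": 0, "y": 0.06, "z": 0, "rx": 0.5, "ry": 0, "rz": 0}, {"x": 0, "y": 0.06, "z": 0, "rx": 0.5, "ry": 0, "rz": 0}, {"x": 0, "y": 0.06, "z": 0, "rx": 0.5, "ry": 0, "rz": 0}, {"x": 0, "y": 0, "z": 0, "rx": 0, "ry": 0, "rz": 0}, {"x": 0, "y": -0.058, "z": -0.01, "rx": -0.5, "ry": 0, "rz": 0}, {"x": 0, "y": -0.058, "z": -0.01, "rx": -0.5, "ry": 0, "rz": 0}, {"x": 0, "y": -0.058, "z": -0.01, "rx": -0.5, "ry": 0, "rz": 0}, {"x": 0, "y": -0.058, "z": 0, "rx": -0.5, "ry": 0, "rz": 0}, {"x": 0, "y": 0, "z": 0, "rx": 0, "ry": 0, "rz": 0}]}}

```text
t: 7.85
eef_pos: [566.7, 121.3, 53.4]
tcp_rot: [3.037, 0.001, 2.061]
ft_force: [-0.1, 1.2, -15.2]
opening: 0.316
grip_force: 30.0
```

```bash
python3 look.py w6.png
python3 - <<'E'
from h import *
s=state(); print(s["moment"])
E
```

```text
[566.87709185 121.35365058  53.35849937] [3.04060381e+00 5.38674897e-04 2.06128149e+00] [-1.98993429 -1.25366589 -9.69721572] [ 0.08  0.61  1.88  0.08  0.56 -0.47]
[ 248  239   66   55 3366] [280.74272133 267.04575163] ztop 90.92633088659868 1901 head ((559.7703857421875, 125.69625854492188), (30.088573455810547, 15.054025650024414), 27.582504272460938)
plate 31678 ((558.310302734375, 141.28521728515625), (223.65113830566406, 191.7974395751953), 58.359657287597656) 13.154733382680242
walls 4950 ((559.4430541992188, 138.60894775390625), (70.09503173828125, 65.24304962158203), 28.182167053222656) 32.90593283889454
[-0.35692506  0.78395595  0.00873613]
```

The head has risen 7 mm so far, the grip hasn't slipped and the fixture is flat. I'll continue the same pattern.

Request:
{"method": "step_arm", "body": {"plan": [{"x": 0, "y": 0.063, "z": -0.008, "rx": 0.5, "ry": 0, "rz": 0}, {"x": 0, "y": 0.063, "z": -0.008, "rx": 0.5, "ry": 0, "rz": 0}, {"x": 0, "y": 0.063, "z": -0.008, "rx": 0.5, "ry": 0, "rz": 0}, {"x": 0, "y": 0.063, "z": 0, "rx": 0.5, "ry": 0, "rz": 0}, {"x": 0, "y": 0, "z": 0, "rx": 0, "ry": 0, "rz": 0}, {"x": 0, "y": -0.064, "z": -0.01, "rx": -0.5, "ry": 0, "rz": 0}, {"x": 0, "y": -0.064, "z": -0.01, "rx": -0.5, "ry": 0, "rz": 0}, {"x": 0, "y": -0.064, "z": -0.01, "rx": -0.5, "ry": 0, "rz": 0}, {"x": 0, "y": -0.064, "z": 0, "rx": -0.5, "ry": 0, "rz": 0}, {"x": 0, "y": 0, "z": 0, "rx": 0, "ry": 0, "rz": 0}]}}

```text
t: 8.73
eef_pos: [567.0, 121.4, 55.0]
tcp_rot: [3.038, 0.001, 2.061]
ft_force: [2.1, 1.9, -13.5]
opening: 0.312
grip_force: 30.0
```

```bash
python3 look.py w7.png
```

```text
[567.22296257 121.38040635  54.99198622] [3.04054106e+00 8.77827387e-04 2.06132808e+00] [-0.32294437  1.10886897 -6.85304627] [ 0.08  0.61  1.88  0.07  0.56 -0.47]
[ 249  239   65   55 3365] [280.78632987 267.05854383] ztop 92.48793043055394 1904 head ((560.14697265625, 125.67584228515625), (29.915103912353516, 15.357821464538574), 26.906665802001953)
plate 31517 ((558.1497192382812, 141.6062774658203), (223.3619384765625, 192.0275115966797), 58.47431564331055) 13.15969886174877
walls 4886 ((559.0630493164062, 138.68450927734375), (70.09402465820312, 65.1982650756836), 28.196372985839844) 32.90870342190247
```

Request:
{"method": "step_arm", "body": {"plan": [{"x": 0, "y": 0.064, "z": -0.012, "rx": 0.5, "ry": 0, "rz": 0}, {"x": 0, "y": 0.064, "z": -0.012, "rx": 0.5, "ry": 0, "rz": 0}, {"x": 0, "y": 0.064, "z": -0.012, "rx": 0.5, "ry": 0, "rz": 0}, {"x": 0, "y": 0.064, "z": 0, "rx": 0.5, "ry": 0, "rz": 0}, {"x": 0, "y": 0, "z": 0, "rx": 0, "ry": 0, "rz": 0}, {"x": 0, "y": -0.072, "z": -0.012, "rx": -0.5, "ry": 0, "rz": 0}, {"x": 0, "y": -0.072, "z": -0.012, "rx": -0.5, "ry": 0, "rz": 0}, {"x": 0, "y": -0.072, "z": -0.012, "rx": -0.5, "ry": 0, "rz": 0}, {"x": 0, "y": -0.072, "z": 0, "rx": -0.5, "ry": 0, "rz": 0}, {"x": 0, "y": 0, "z": 0, "rx": 0, "ry": 0, "rz": 0}]}}

```text
t: 9.62
eef_pos: [566.3, 120.9, 56.9]
tcp_rot: [3.037, 0.001, 2.061]
ft_force: [5.2, 3.9, -13.7]
opening: 0.31
grip_force: 30.0
```

Request:
{"method": "step_arm", "body": {"plan": [{"x": 0, "y": 0.07, "z": -0.012, "rx": 0.5, "ry": 0, "rz": 0}, {"x": 0, "y": 0.07, "z": -0.012, "rx": 0.5, "ry": 0, "rz": 0}, {"x": 0, "y": 0.07, "z": -0.012, "rx": 0.5, "ry": 0, "rz": 0}, {"x": 0, "y": 0.07, "z": 0, "rx": 0.5, "ry": 0, "rz": 0}, {"x": 0, "y": 0, "z": 0, "rx": 0, "ry": 0, "rz": 0}, {"x": 0, "y": -0.072, "z": -0.012, "rx": -0.5, "ry": 0, "rz": 0}, {"x": 0, "y": -0.072, "z": -0.012, "rx": -0.5, "ry": 0, "rz": 0}, {"x": 0, "y": -0.072, "z": -0.012, "rx": -0.5, "ry": 0, "rz": 0}, {"x": 0, "y": -0.072, "z": 0, "rx": -0.5, "ry": 0, "rz": 0}, {"x": 0, "y": 0, "z": 0, "rx": 0, "ry": 0, "rz": 0}]}}

```text
t: 10.45
eef_pos: [565.6, 120.6, 58.8]
tcp_rot: [3.038, 0.001, 2.061]
ft_force: [3.9, 3.7, -13.9]
opening: 0.311
grip_force: 30.0
```

```bash
python3 look.py w8.png
```

```text
[565.6940354  120.67674228  58.80192993] [3.04155276e+00 5.27381504e-04 2.06121726e+00] [ 0.14470243  0.69421101 -7.79115432] [ 0.08  0.6   1.88  0.07  0.57 -0.47]
[ 249  239   65   55 3364] [280.77764566 267.02942925] ztop 96.24276665984556 1919 head ((558.5917358398438, 125.09396362304688), (30.01119613647461, 15.10951042175293), 27.456741333007812)
plate 30496 ((556.0523681640625, 141.56614685058594), (222.76211547851562, 189.32704162597656), 58.73775863647461) 13.157429829035014
walls 4734 ((558.7362060546875, 137.14990234375), (70.66961669921875, 63.846710205078125), 28.677824020385742) 32.92133431975164
```

Request:
{"method": "step_arm", "body": {"plan": [{"x": 0, "y": 0.074, "z": -0.013, "rx": 0.5, "ry": 0, "rz": 0}, {"x": 0, "y": 0.074, "z": -0.013, "rx": 0.5, "ry": 0, "rz": 0}, {"x": 0, "y": 0.074, "z": -0.013, "rx": 0.5, "ry": 0, "rz": 0}, {"x": 0, "y": 0.074, "z": 0, "rx": 0.5, "ry": 0, "rz": 0}, {"x": 0, "y": 0, "z": 0, "rx": 0, "ry": 0, "rz": 0}, {"x": 0, "y": -0.076, "z": -0.013, "rx": -0.5, "ry": 0, "rz": 0}, {"x": 0, "y": -0.076, "z": -0.013, "rx": -0.5, "ry": 0, "rz": 0}, {"x": 0, "y": -0.076, "z": -0.013, "rx": -0.5, "ry": 0, "rz": 0}, {"x": 0, "y": -0.076, "z": 0, "rx": -0.5, "ry": 0, "rz": 0}, {"x": 0, "y": 0, "z": 0, "rx": 0, "ry": 0, "rz": 0}]}}

```text
t: 11.33
eef_pos: [565.2, 120.5, 61.0]
tcp_rot: [3.039, 0.001, 2.061]
ft_force: [2.8, 1.8, -12.9]
opening: 0.313
grip_force: 30.0
```

Request:
{"method": "step_arm", "body": {"plan": [{"x": 0, "y": 0.078, "z": -0.013, "rx": 0.5, "ry": 0, "rz": 0}, {"x": 0, "y": 0.078, "z": -0.013, "rx": 0.5, "ry": 0, "rz": 0}, {"x": 0, "y": 0.078, "z": -0.013, "rx": 0.5, "ry": 0, "rz": 0}, {"x": 0, "y": 0.078, "z": 0, "rx": 0.5, "ry": 0, "rz": 0}, {"x": 0, "y": 0, "z": 0, "rx": 0, "ry": 0, "rz": 0}, {"x": 0, "y": -0.08, "z": -0.013, "rx": -0.5, "ry": 0, "rz": 0}, {"x": 0, "y": -0.08, "z": -0.013, "rx": -0.5, "ry": 0, "rz": 0}, {"x": 0, "y": -0.08, "z": -0.013, "rx": -0.5, "ry": 0, "rz": 0}, {"x": 0, "y": -0.08, "z": 0, "rx": -0.5, "ry": 0, "rz": 0}, {"x": 0, "y": 0, "z": 0, "rx": 0, "ry": 0, "rz": 0}]}}

```text
t: 12.17
eef_pos: [565.0, 120.4, 63.4]
tcp_rot: [3.04, 0.001, 2.061]
ft_force: [2.2, 0.6, -11.3]
opening: 0.315
grip_force: 30.0
```

Request:
{"method": "step_arm", "body": {"plan": [{"x": 0, "y": 0.082, "z": -0.013, "rx": 0.5, "ry": 0, "rz": 0}, {"x": 0, "y": 0.082, "z": -0.013, "rx": 0.5, "ry": 0, "rz": 0}, {"x": 0, "y": 0.082, "z": -0.013, "rx": 0.5, "ry": 0, "rz": 0}, {"x": 0, "y": 0.082, "z": 0, "rx": 0.5, "ry": 0, "rz": 0}, {"x": 0, "y": 0, "z": 0, "rx": 0, "ry": 0, "rz": 0}, {"x": 0, "y": -0.084, "z": -0.013, "rx": -0.5, "ry": 0, "rz": 0}, {"x": 0, "y": -0.084, "z": -0.013, "rx": -0.5, "ry": 0, "rz": 0}, {"x": 0, "y": -0.084, "z": -0.013, "rx": -0.5, "ry": 0, "rz": 0}, {"x": 0, "y": -0.084, "z": 0, "rx": -0.5, "ry": 0, "rz": 0}, {"x": 0, "y": 0, "z": 0, "rx": 0, "ry": 0, "rz": 0}]}}

```text
t: 13.0
eef_pos: [564.1, 120.1, 65.9]
tcp_rot: [3.04, 0.0, 2.061]
ft_force: [0.3, 0.4, -2.3]
opening: 0.312
grip_force: 30.0
```

```bash
python3 look.py w9.png
```

```text
[564.75534116 120.20630445  66.01214679] [3.04175604e+00 4.40280002e-04 2.06098405e+00] [ 0.22558563 -0.11942459 -3.13858924] [ 0.08  0.59  1.88  0.07  0.58 -0.47]
[ 249  237   65   57 3477] [280.81219442 266.15731953] ztop 103.36862505157448 1935 head ((557.0875244140625, 124.64327239990234), (29.883052825927734, 15.236340522766113), 27.04388999938965)
plate 29378 ((538.775634765625, 171.64027404785156), (200.2174530029297, 181.66368103027344), 27.709692001342773) 13.155658284185165
walls 4310 ((557.5008544921875, 136.47427368164062), (70.03656005859375, 62.92102813720703), 28.01620864868164) 32.95005686946142
```

The load is down to the block's own weight, so it is free. I'll straighten it and raise it about 13 mm.

Request:
{"method": "step_arm", "body": {"plan": [{"x": 0, "y": 0.044, "z": -0.03, "rx": 0.25, "ry": 0, "rz": 0}, {"x": 0, "y": 0.044, "z": -0.04, "rx": 0.25, "ry": 0, "rz": 0}, {"x": 0, "y": 0.044, "z": -0.06, "rx": 0.25, "ry": 0, "rz": 0}, {"x": 0, "y": 0.04, "z": -0.08, "rx": 0.25, "ry": 0, "rz": 0}, {"x": 0, "y": 0, "z": -0.1, "rx": 0, "ry": 0, "rz": 0}, {"x": 0, "y": 0, "z": -0.1, "rx": 0, "ry": 0, "rz": 0}, {"x": 0, "y": 0, "z": -0.08, "rx": 0, "ry": 0, "rz": 0}, {"x": 0, "y": 0, "z": -0.04, "rx": 0, "ry": 0, "rz": 0}, {"x": 0, "y": 0, "z": 0, "rx": 0, "ry": 0, "rz": 0}, {"x": 0, "y": 0, "z": 0, "rx": 0, "ry": 0, "rz": 0}]}}

```text
t: 13.88
eef_pos: [568.4, 122.5, 79.1]
tcp_rot: [3.141, 0.0, 2.062]
ft_force: [0.1, -0.1, -2.9]
opening: 0.319
grip_force: 30.0
```

Request:
{"method": "step_arm", "body": {"plan": [{"x": 0, "y": 0, "z": 0, "rx": 0, "ry": 0, "rz": 0}, {"x": 0, "y": 0, "z": 0, "rx": 0, "ry": 0, "rz": 0}, {"x": 0, "y": 0, "z": 0, "rx": 0, "ry": 0, "rz": 0}, {"x": 0, "y": 0, "z": 0, "rx": 0, "ry": 0, "rz": 0}, {"x": 0, "y": 0, "z": 0, "rx": 0, "ry": 0, "rz": 0}, {"x": 0, "y": 0, "z": 0, "rx": 0, "ry": 0, "rz": 0}, {"x": 0, "y": 0, "z": 0, "rx": 0, "ry": 0, "rz": 0}, {"x": 0, "y": 0, "z": 0, "rx": 0, "ry": 0, "rz": 0}, {"x": 0, "y": 0, "z": 0, "rx": 0, "ry": 0, "rz": 0}, {"x": 0, "y": 0, "z": 0, "rx": 0, "ry": 0, "rz": 0}]}}

```text
t: 14.72
eef_pos: [568.5, 122.5, 78.9]
tcp_rot: [3.142, -0.0, 2.062]
ft_force: [-0.3, 0.5, -2.4]
opening: 0.315
grip_force: 30.0
```

```bash
python3 look.py w10.png; python3 -c "
from h import *
c=cam('scene'); cv2.imwrite('pics/s2.png',cv2.resize(c['image'][150:290,220:400,::-1],None,fx=4,fy=4))"
```

```text
[568.52759244 122.54296859  78.91337319] [ 3.14155378e+00 -6.72426126e-05  2.06174631e+00] [ 0.61137523 -0.13859675 -3.94118103] [ 0.1   0.6   1.8   0.    0.75 -0.39]
[ 248  237   66   57 3476] [280.76639816 266.1349252 ] ztop 116.07153935271687 1980 head ((564.3320922851562, 128.54360961914062), (30.196531295776367, 15.304719924926758), 26.863134384155273)
plate 27750 ((539.8950805664062, 169.3754119873047), (200.14395141601562, 185.75601196289062), 28.3118839263916) 13.173800841105033
walls 3993 ((557.0923461914062, 137.2381591796875), (70.18667602539062, 65.31910705566406), 28.18117332458496) 32.914567643440584
```

View pics/w10.png

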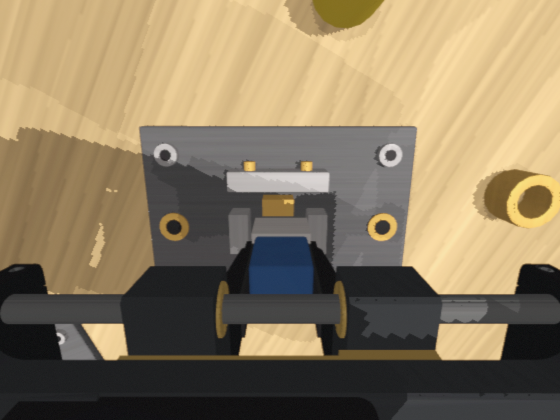

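View pics/s2.png

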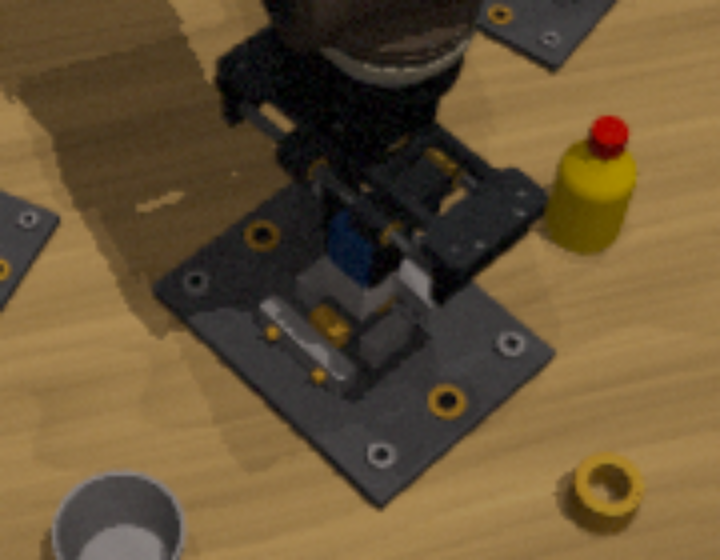

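The block, with its head at about (350,245) in the scene crop, hangs upright above the pocket. The fixture lies flat and the bystanders haven't moved. The force is the block's weight alone, so I'm handing in.

```bash
python3 -c "
from cell import *
print(job_done())"
```

```text
the job is handed in; nothing more can be done
None
```

The block was rocked free and handed in held upright and still, about 13 mm above its pocket, with the fixture flat on the bench and the bystanders untouched; the judge's verdict was not shown.

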